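# Snap the parts-box lid shut

### The job

The parts box on the bench has its lid on but the rim is still up: with your fingertips, press down the rim section that carries the pull tab first, until it clicks shut, and then press round the other five sections until every one has clicked fully shut. Only press: do not lift, tip or push the box away from where it stands, and leave the things around it where they are.

Things in the scene. Friction and masses are not known exactly. Their poses are not given: they have to be found in the camera images.
- parts_box: grey plastic parts box, loose on the bench, 0.9 kg; 190 x 130 mm over the rim, 56 mm high when shut. Origin: centre of its underside; z up, x lengthwise towards the pull tab, y to the left. White lid: clear 130 x 70 mm middle panel (top at 56 mm), round it a 28 mm wide rim in six sections, each hinged along its inner edge, tipped up at first with the outer edge 8 mm proud; shut = level with the panel
- rim_tab (a joint): hinge angle of the section at the box's +x end, the one with the pull tab (a 28 mm wide tongue sticking 17 mm out past the rim), 70 mm long: 0 = standing open, 0.28 rad = fully shut; pressing at its press point takes up to about 9 N; past 0.15 it snaps over and stays shut, released earlier it springs back open; shut, it rests on a firm stop
- rim_tab_top (a point): press point on the top face of the section at the box's +x end, the one with the pull tab (a 28 mm wide tongue sticking 17 mm out past the rim), 70 mm long: middle of its length, 20 mm out from its hinge and 8 mm in from the rim's outer edge; about (87, 0) mm in the box's x, y. It moves with the section: about 61 mm above the bench when open, 56 mm when shut
- rim_left_tab (a joint): hinge angle of the section on the +y long side, half nearest the pull tab, 92 mm long: 0 = standing open, 0.28 rad = fully shut; pressing at its press point takes up to about 9 N; past 0.15 it snaps over and stays shut, released earlier it springs back open; shut, it rests on a firm stop
- rim_left_tab_top (a point): press point on the top face of the section on the +y long side, half nearest the pull tab, 92 mm long: middle of its length, 20 mm out from its hinge and 8 mm in from the rim's outer edge; about (48, 57) mm in the box's x, y. It moves with the section: about 61 mm above the bench when open, 56 mm when shut
- rim_left_end (a joint): hinge angle of the section on the +y long side, half away from the pull tab, 92 mm long: 0 = standing open, 0.28 rad = fully shut; pressing at its press point takes up to about 9 N; past 0.15 it snaps over and stays shut, released earlier it springs back open; shut, it rests on a firm stop
- rim_left_end_top (a point): press point on the top face of the section on the +y long side, half away from the pull tab, 92 mm long: middle of its length, 20 mm out from its hinge and 8 mm in from the rim's outer edge; about (-48, 57) mm in the box's x, y. It moves with the section: about 61 mm above the bench when open, 56 mm when shut
- rim_end (a joint): hinge angle of the section at the box's -x end, opposite the pull tab, 70 mm long: 0 = standing open, 0.28 rad = fully shut; pressing at its press point takes up to about 9 N; past 0.15 it snaps over and stays shut, released earlier it springs back open; shut, it rests on a firm stop
- rim_end_top (a point): press point on the top face of the section at the box's -x end, opposite the pull tab, 70 mm long: middle of its length, 20 mm out from its hinge and 8 mm in from the rim's outer edge; about (-87, 0) mm in the box's x, y. It moves with the section: about 61 mm above the bench when open, 56 mm when shut
- rim_right_end (a joint): hinge angle of the section on the -y long side, half away from the pull tab, 92 mm long: 0 = standing open, 0.28 rad = fully shut; pressing at its press point takes up to about 9 N; past 0.15 it snaps over and stays shut, released earlier it springs back open; shut, it rests on a firm stop
- rim_right_end_top (a point): press point on the top face of the section on the -y long side, half away from the pull tab, 92 mm long: middle of its length, 20 mm out from its hinge and 8 mm in from the rim's outer edge; about (-48, -57) mm in the box's x, y. It moves with the section: about 61 mm above the bench when open, 56 mm when shut
- rim_right_tab (a joint): hinge angle of the section on the -y long side, half nearest the pull tab, 92 mm long: 0 = standing open, 0.28 rad = fully shut; pressing at its press point takes up to about 9 N; past 0.15 it snaps over and stays shut, released earlier it springs back open; shut, it rests on a firm stop
- rim_right_tab_top (a point): press point on the top face of the section on the -y long side, half nearest the pull tab, 92 mm long: middle of its length, 20 mm out from its hinge and 8 mm in from the rim's outer edge; about (48, -57) mm in the box's x, y. It moves with the section: about 61 mm above the bench when open, 56 mm when shut
- glue_bottle: bystander, loose: glue bottle, 36 mm across, 95 mm tall, standing near one long side of the box; origin at the centre of its underside
- offcut: bystander, loose: wood offcut, 90 x 35 x 20 mm, lying near the other long side of the box; origin at the centre of its underside
- hammer: bystander, loose: hammer lying on the bench to the left
- screwdriver: bystander, loose: screwdriver lying on the bench to the right
- pencil_cup: bystander, loose: empty metal cup, 72 mm across, 90 mm tall; origin at the centre of its underside
- tape_roll: bystander, loose: grey round case, 70 mm across, 30 mm high; origin at the centre of its underside
- pine_block: bystander, loose: pine block, 110 x 70 x 28 mm; origin at the centre of its underside
Mind the look-alikes: they are no part of the job. What is shaped like the parts_box but blue is not meant.

How it is judged:
By the outcome, as a careful person would: the job done as asked, in the order asked, and still so for the second after the job is handed in, with the robot touching nothing.
It also fails if it takes over 51 s, if anything falls off the work surface, if the arm or the gripper's body presses on something with over 40 N, if the wrist force passes 120 N, or if a joint passes its speed limit or range.

### The arm

A 6-joint arm with a two-finger parallel gripper is mounted at the origin on the work surface. World frame = base frame: x ahead of the robot, y to its left, z up, the work surface at z = 0. Lengths are in m, angles in rad, forces in N, time in s.
With the tool pointing down it reaches from about 0.225 to 0.875 m from the base axis. Payload 3.4 kg.
Tool frame: the origin (TCP) lies midway between the tips of the shut fingers; the grasp point (between the pads) lies behind it (manip.grip_point_offset is the z of the grasp point in the tool frame, in m); z points along the fingers, x is the direction in which the jaws open and shut, and the axes are right-handed (so a half turn about z gives the same grasp; the last joint's range is limited). The gripper opens to 85 mm and grips with 20 to 120 N. Pads are 22 mm wide; open, the fingers measure 114 mm over their backs; the gripper's body (76 mm by 85 mm) begins 54 mm behind the grasp point. The pads swing forward as they close: fully open they stand 13 mm farther back than shut.
Start: joints at [0.993, 0.276, 1.505, -0, 1.361, -0.121], TCP at [0.254, 0.516, 0.231] pointing down, gripper open.
Joint ranges: [-2.89, 2.89], [-0.75, 2.08], [0.22, 2.7], [-1.18, 4.32], [0.11, 2.71], [-2.7, 2.7]. Speed limits (rad/s): [2.57, 2.57, 3.14, 3.14, 3.14, 3.14].

### API

Orientations are given as a unit quaternion [w, x, y, z].
In Python, from rig import manip, eyes, recognise, regions_of, mark_of gives the robot as it stands.
- The arm moves only by the shell command python3 -m inch 'ROWS' [FORCE]. ROWS is JSON, a list of rows, each a list of 5 numbers: the gripper command: -1 is shut, 1 is fully open, values between are in proportion, then the shift along the tool's x, y, z in mm, then the turn about the tool's z in degrees. A call has 1 to 20 rows; each row shifts and turns the pose as measured when the row begins, along the tool's axes as they then stand; what a row does not reach is not made up. A row lasts 1/12 s, in which the tool goes at most 41.7 mm and 7.16 degrees, less where a joint would pass 70% of its speed; a pose out of reach is approached as far as the arm can. A call with a gripper value outside its range is refused whole. The fingers move at their own pace and stop on an object; FORCE is the grip in N (left out, the last holds). Time passes only in rows, so rows that do not move let the fingers close. It gives the time, the measured TCP pose, the force and the opening at its end, in the units of the state.
- manip.get_state(): the state, without advancing time (a new reading comes with each control period).
- eyes.get_image(name): name is "scene" or "top"; returns a dict with "frame" (400x640x3 uint8, red, green, blue), "K" (3x3 intrinsics, pixels), "rvec" (rotation vector, rad) and "tvec" (3), from world to camera coordinates, as OpenCV has them. Camera axes: x right, y down, z forward; pixel columns grow to the right and rows downward; lengths in m; the calibration is good to about 2 mm. A picture is of the moment at which its call begins. There is no depth.
- manip.sign_off(): hands the job in, once; it reports no verdict.
Trained networks look in a picture, given as the dict that the camera call returned (one of the last four; its "shot" number tells which), for a name from the list of things; names that differ only in an ending like _2 or _b are one class to them, and where a whole thing is asked for, a point or a joint stands for the part that bears it (a point fixed in the world has none). Each returns a list of dicts, best first, with "confidence" (0 to 1); they miss things now and then, are a little off and sometimes report something else, mostly with a low value. They report only what shows in the picture. A call takes as long as a camera call. They do not tell look-alikes from the thing itself.
- recognise(picture, target): "bbox" ([left, top, width, height] in pixels, round what is visible of it).
- regions_of(picture, target): "mask" (400x640 bool, what is visible of it) and "bbox" ([left, top, width, height] in pixels, round what is visible of it).
- mark_of(picture, target): "point" ([row, column] in pixels: a listed point, or the origin of a listed thing).
The state is a dict: "clock": time; "qpos": joint angles; "qd": joint speeds; "effort": joint torques, N m; "position": TCP position; "ee_rot": TCP orientation; "contact_force": force on the tool from outside, world axes, zero at the start; "moment": the same for the moment, N m; "width": finger opening in m.
Only numpy, scipy, OpenCV 4.12 (cv2) and the standard library are available. Lean on these libraries where they do the work, as an engineer would, in place of code of your own. Each camera call takes 0.05 s, during which the arm holds its last target.

## Working session

There is one attempt and no reset: what is moved stays moved. The work goes in short steps, Python scripts to look and compute and a shell command to move; the robot and the scene stay as the last step left them, time stands still between calls to the robot, and variables do not carry over. Pictures are saved under pics/ and viewed, and the job is handed in when it is done.

```bash
ls; mkdir -p pics
python3 - <<'E'
from rig import manip, eyes, recognise, regions_of, mark_of
import cv2
s=manip.get_state(); print(s); print(manip.grip_point_offset)
for n in("scene","top"):
    p=eyes.get_image(n); cv2.imwrite(f"pics/{n}0.png",p["frame"][:,:,::-1])
    print(n,p["K"].tolist(),p["rvec"],p["tvec"],p["shot"])
    for t in("parts_box","rim_tab_top","glue_bottle","offcut"):
        print(t,[(r["bbox"],round(r["confidence"],2)) for r in recognise(p,t)][:3],[(r["point"],round(r["confidence"],2)) for r in mark_of(p,t)][:3])
E
```

```text
pics
{'clock': 0.0, 'qpos': array([ 9.92995707e-01,  2.76654024e-01,  1.50613481e+00,  3.96898066e-05,
        1.36066148e+00, -1.21007733e-01]), 'qd': array([ 1.10922794e-03, -7.46324705e-04,  8.52127798e-04, -7.59313257e-06,
       -9.51921953e-04,  9.11400216e-05]), 'effort': array([-5.50535569e-04, -4.16766930e+01, -2.45809704e+01, -2.02856763e-04,
        1.09686790e-02,  2.39786635e-05]), 'position': array([0.25333274, 0.51561913, 0.23040536]), 'ee_rot': array([ 3.74666965e-04,  8.48845777e-01,  5.28639749e-01, -8.50134471e-04]), 'contact_force': array([ 0.33921991, -0.02492015,  0.48602136]), 'moment': array([-0.04045357,  0.03405109,  0.01739807]), 'width': 0.08560110925137439}
-0.0187
scene [[411.6967436219839, 0.0, 315.08663464018633], [0.0, 411.6967436219839, 205.46196860417697], [0.0, 0.0, 1.0]] [ 1.43965886  2.13845983 -0.89539331] [ 0.18650668 -0.29299056  1.6120672 ] 1
parts_box [([272.2, 147.2, 65.8, 42.8], 0.91)] [([238.4, 312.6], 0.86), ([173.2, 304.4], 0.62)]
rim_tab_top [([270.6, 154.2, 17.6, 13.8], 0.53)] [([244.3, 313.3], 0.51), ([158.8, 281.9], 0.49)]
glue_bottle [([356.1, 232.8, 12.4, 23.9], 0.55), ([290.4, 203.2, 11.8, 22.8], 0.25)] []
offcut [([263.4, 216.3, 15.2, 24.4], 0.82)] [([231.1, 270.9], 0.52)]
top [[436.37255014350603, 0.0, 317.64125331172687], [0.0, 436.37255014350603, 197.30088753770306], [0.0, 0.0, 1.0]] [ 2.18243619 -2.15415234  0.09885398] [-0.01802892  0.53624307  1.26884937] 2
parts_box [([275.9, 148.7, 63.7, 70.5], 0.93)] [([184.9, 306.5], 0.9), ([272.4, 350.5], 0.6), ([247.1, 187.5], 0.34)]
rim_tab_top [([283.9, 148.6, 22.3, 17.6], 0.68), ([373.6, 256.0, 14.8, 20.1], 0.58)] [([157.7, 295.4], 0.76), ([265.6, 378.1], 0.56)]
glue_bottle [([283.8, 148.7, 23.2, 18.5], 0.69), ([245.9, 173.3, 16.9, 19.2], 0.61)] [([181.8, 251.5], 0.47)]
offcut [([340.6, 164.1, 21.8, 26.9], 0.87), ([433.8, 137.4, 27.7, 22.4], 0.23)] [([178.6, 349.1], 0.7)]
```

View pics/scene0.png

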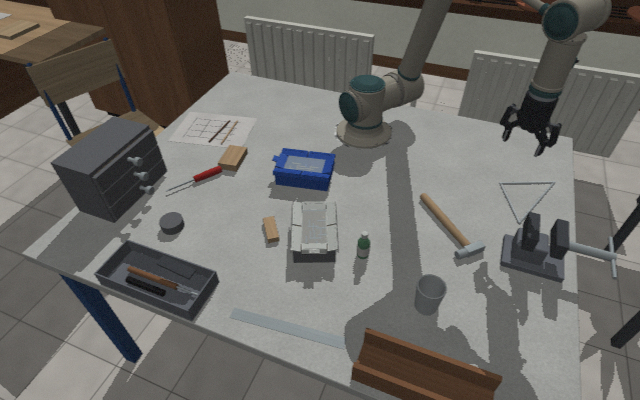

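View pics/top0.png

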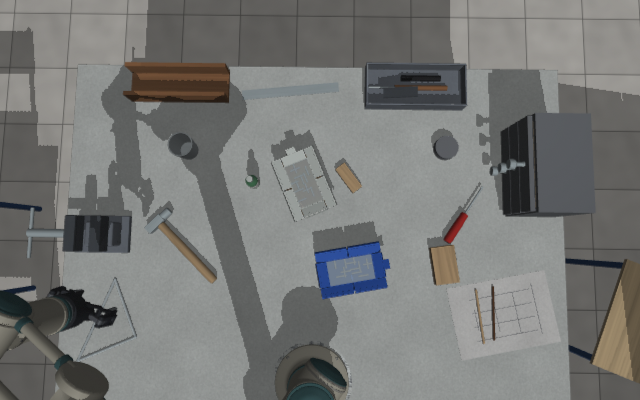

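Run:
```python
import cv2
a=cv2.imread("pics/top0.png")[130:300,220:420]; cv2.imwrite("pics/top0c.png",cv2.resize(a,None,fx=3.5,fy=3.5,interpolation=cv2.INTER_CUBIC))
a=cv2.imread("pics/scene0.png")[120:290,230:430]; cv2.imwrite("pics/scene0c.png",cv2.resize(a,None,fx=3.5,fy=3.5,interpolation=cv2.INTER_CUBIC))
```

```text
(no output)
```

View pics/top0c.png

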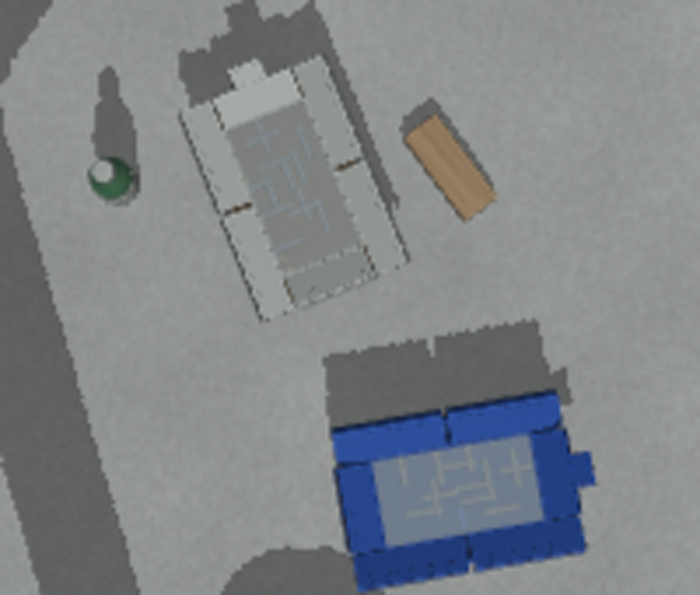

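View pics/scene0c.png

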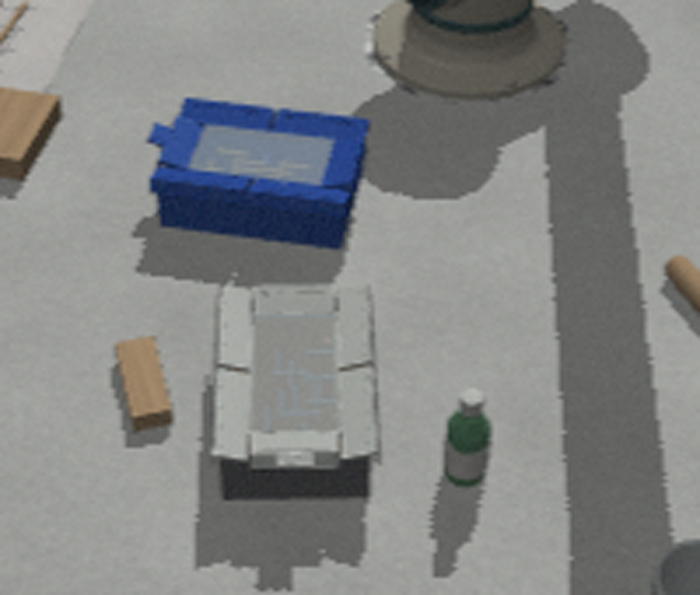

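The grey/white box at top-image (303,183) has its tab at the upper left (290,152), and it fits the description. The blue box at (350,270) is the look-alike, so I'll leave it alone. Next I'll fit the box pose.

```bash
cat > h.py <<'E'
import numpy as np, cv2
def proj(P,p): return cv2.projectPoints(np.asarray(P,float).reshape(-1,1,3),np.asarray(p["rvec"]),np.asarray(p["tvec"]),p["K"],None)[0].reshape(-1,2)
def box2w(q,P):
    x,y,t=q; P=np.asarray(P,float); c,s=np.cos(t),np.sin(t)
    return np.c_[x+c*P[:,0]-s*P[:,1],y+s*P[:,0]+c*P[:,1],P[:,2]]
def unproj(uv,p,z):
    R=cv2.Rodrigues(np.asarray(p["rvec"]))[0]; C=-R.T@p["tvec"]
    d=R.T@np.linalg.inv(p["K"])@np.array([uv[0],uv[1],1.]); return C+d*(z-C[2])/d[2]
PP={"rim_tab_top":(87,0,61),"rim_left_tab_top":(48,57,61),"rim_left_end_top":(-48,57,61),"rim_end_top":(-87,0,61),"rim_right_end_top":(-48,-57,61),"rim_right_tab_top":(48,-57,61)}
E
python3 - <<'E'
from rig import eyes, mark_of, regions_of
from h import *
from scipy.optimize import least_squares
from scipy.spatial import ConvexHull
obs={}
pics={n:eyes.get_image(n) for n in("top","scene")}
# clicks of outer lid corners in the top picture (crop /3.5 + offset)
cor=np.array([(94,64,64),(-94,64,64),(94,-64,64),(-94,-64,64)])/1000
clk=np.array([(180,112),(262,320),(322,55),(408,262)])/3.5+[220,130]-0.36
q0=None
cs=np.array([(215,455),(225,290),(378,462),(372,290)]) # scene: right-tab, right-end, left-tab, left-end
cors=np.array([(94,-64,64),(-94,-64,64),(94,64,64),(-94,64,64)])/1000
clks=cs/3.5+[230,120]-0.36
W=np.array([unproj(u,pics["top"],.064)[:2] for u in clk]); print("corners",W.round(4).tolist())
d=W[0]-W[1]; q0=[*W.mean(0),np.arctan2(d[1],d[0])]
for mode in("top","scene","both"):
    f=lambda q: np.r_[(proj(box2w(q,cor),pics["top"])-clk).ravel()*(mode!="scene"),(proj(box2w(q,cors),pics["scene"])-clks).ravel()*(mode!="top")]
    r=least_squares(f,q0,x_scale=[.01,.01,.05]); print(mode,r.x.round(4),np.degrees(r.x[2]).round(2),r.fun.round(1))
# networks
A=[];B=[]
for n,p in pics.items():
    for k,v in PP.items():
        m=mark_of(p,k)
        e=proj(box2w(r.x,np.array([v])/1000),p)[0]
        for c in m[:4]:
            u=np.array(c["point"])[::-1]
            print(n,k,u.round(1),round(c["confidence"],2),"d",(u-e).round(1))
E
```

```text
corners [[0.6351, 0.1254], [0.4634, 0.0541], [0.6846, 0.0082], [0.5126, -0.065]]
top [0.574  0.0307 0.3972] 22.76 [-0.2 -0.3  0.3  0.3  0.1 -0.3 -0.1  0.2 -0.  -0.  -0.  -0.  -0.  -0.
 -0.  -0. ]
scene [0.5818 0.0391 0.3764] 21.57 [-0.  -0.  -0.  -0.  -0.  -0.  -0.  -0.  -0.6  1.3  0.2 -0.4  0.1 -0.6
  0.4 -0.5]
both [0.5766 0.0343 0.3884] 22.25 [-1.2 -1.5 -1.3 -0.7 -0.8 -1.1 -1.5 -0.4 -1.  -0.4 -1.  -1.8 -0.5 -2.7
 -0.8 -2.2]
top rim_tab_top [295.6 158.1] 0.77 d [4.3 3.5]
top rim_tab_top [460.9 212.5] 0.71 d [169.6  57.9]
top rim_tab_top [381.2 268. ] 0.61 d [ 89.9 113.4]
top rim_tab_top [188.5 247. ] 0.17 d [-102.8   92.4]
top rim_left_tab_top [275. 172.] 0.81 d [-2.8 -2. ]
top rim_left_tab_top [365.3 243.4] 0.61 d [87.5 69.4]
top rim_left_end_top [333.  252.6] 0.72 d [43.3 47.9]
top rim_left_end_top [462.  213.4] 0.53 d [172.3   8.7]
top rim_end_top [320.2 276.3] 0.76 d [ 7.1 66.3]
top rim_right_end_top [335.4 289.9] 0.89 d [ 8.9 99.6]
top rim_right_end_top [327.6 190.8] 0.61 d [1.1 0.5]
top rim_right_tab_top [368.8 287.6] 0.92 d [ 54.4 127.8]
top rim_right_tab_top [313.6 161. ] 0.54 d [-0.8  1.2]
scene rim_tab_top [312.6 241.3] 0.82 d [-1.  -6.5]
scene rim_tab_top [281.4 155.2] 0.46 d [-32.2 -92.6]
scene rim_left_tab_top [288.2 170.4] 0.64 d [-45.9 -66.3]
scene rim_left_tab_top [332.5 211.4] 0.62 d [ -1.6 -25.3]
scene rim_left_tab_top [337. 235.] 0.53 d [ 2.9 -1.7]
scene rim_left_end_top [313.6 176. ] 0.59 d [-19.6 -36. ]
scene rim_left_end_top [335.5 213. ] 0.54 d [2.3 1. ]
scene rim_end_top [315.6 203.3] 0.56 d [1.6 0.4]
scene rim_end_top [327.5 164.8] 0.54 d [ 13.5 -38.1]
scene rim_right_end_top [293.5 212.3] 0.81 d [-1.2 -0. ]
scene rim_right_end_top [324.6 155.2] 0.54 d [ 29.9 -57.1]
scene rim_right_tab_top [292.4 151.6] 0.7 d [ -1.  -85.4]
scene rim_right_tab_top [293.2 237.2] 0.56 d [-0.2  0.2]
```

```bash
cat >> h.py <<'E'
def quads():
    o=[]
    for sx,sy in((1,1),(-1,1),(-1,-1),(1,-1)):
        o.append([(2*sx,37*sy,56),(94*sx,37*sy,56),(94*sx,64*sy,64),(2*sx,64*sy,64)])
    for sx in(1,-1): o.append([(67*sx,35,56),(67*sx,-35,56),(94*sx,-35,64),(94*sx,35,64)])
    o.append([(94,14,64),(110,14,68),(110,-14,68),(94,-14,64)])
    return np.array(o)/1000.
def overlay(p,q,c,f,fn):
    x0,y0,x1,y1=c
    im=cv2.resize(p["frame"][y0:y1,x0:x1,::-1],None,fx=f,fy=f,interpolation=cv2.INTER_CUBIC)
    for Q in quads():
        u=(proj(box2w(q,Q),p)-[x0,y0]+.5)*f
        cv2.polylines(im,[u.round().astype(int)],True,(0,0,255),1)
    cv2.imwrite(fn,im)
E
python3 - <<'E'
from rig import eyes
from h import *
import numpy as np
q=[.574,.0307,.3972]
a=eyes.get_image("top"); b=eyes.get_image("scene")
overlay(a,q,(265,130,345,210),7,"pics/o1.png"); overlay(b,q,(275,190,355,270),7,"pics/o2.png")
x=cv2.imread("pics/o1.png");y=cv2.imread("pics/o2.png"); cv2.imwrite("pics/o12.png",cv2.resize(np.hstack([x,y]),(800,400)))
E
```

```text
(no output)
```

View pics/o1.png

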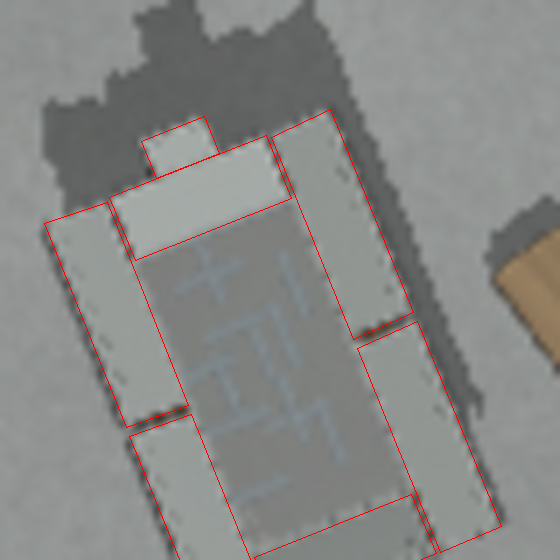

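View pics/o2.png

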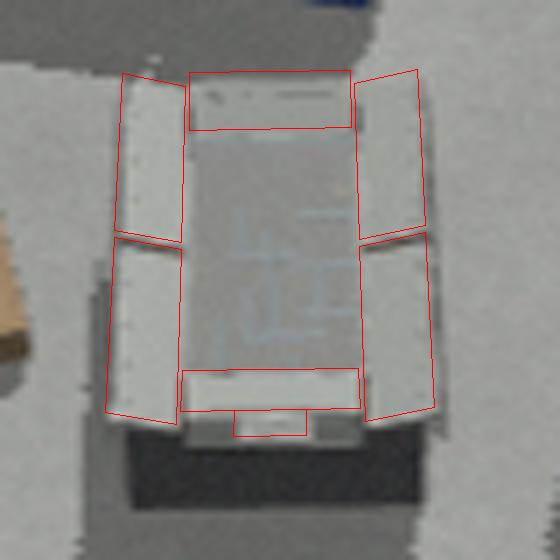

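The box fits well: centre about (0.575, 0.032), yaw about 22.6°. Now a helper to turn targets into tool-axis shifts.

```bash
cat >> h.py <<'E'
from scipy.spatial.transform import Rotation as Ro
Q=[.5752,.032,.3945]
def st():
    from rig import manip
    s=manip.get_state(); w,x,y,z=s["ee_rot"]; R=Ro.from_quat([x,y,z,w]).as_matrix()
    print("t",round(s["clock"],2),"pos",(s["position"]*1000).round(1),"yaw",np.degrees(np.arctan2(R[1,0],R[0,0])).round(1),"zt",R[:,2].round(3),"F",s["contact_force"].round(1),"w",round(s["width"]*1000,1))
    return s,R
def go(bx,by,z,yawbox=None,q=None):
    s,R=st(); t=box2w(q or Q,np.array([[bx,by,z]])/1000)[0]
    d=R.T@(t-s["position"])*1000
    print("target",(t*1000).round(1),"tool shift mm",d.round(1))
    if yawbox is not None:
        y=np.degrees(np.arctan2(R[1,0],R[0,0])); a=np.degrees((q or Q)[2])+yawbox
        print("turn deg (tool z)",-round((a-y+180)%360-180,1))
E
python3 - <<'E'
from h import *
from rig import eyes
go(86,0,130,90)
p=eyes.get_image("top")
print("bottle",unproj((252,181),p,.09))
E
```

```text
t 1.7 pos [253.6 516.1 231.3] yaw 63.8 zt [ 0.  0. -1.] F [-0.5 -0.2 -0.1] w 85.5
target [654.6  65.1 130. ] tool shift mm [-227.9  558.8  101.3]
turn deg (tool z) -48.8
bottle [0.57421589 0.17510722 0.09      ]
```

```bash
python3 -m inch '[[-1,-14.2,35,0,0],[-1,-14.2,35,0,0],[-1,-14.2,35,0,0],[-1,-14.2,35,0,0],[-1,-14.2,35,0,0],[-1,-14.2,35,0,0],[-1,-14.2,35,0,0],[-1,-14.2,35,0,0],[-1,-14.2,35,0,0],[-1,-14.2,35,0,0],[-1,-14.2,35,0,0],[-1,-14.2,35,0,0],[-1,-14.2,35,0,0],[-1,-14.2,35,0,0],[-1,-14.2,35,0,0],[-1,-14.2,35,0,0]]' 20 
python3 -m inch '[[-1,0,0,10,-7],[-1,0,0,10,-7],[-1,0,0,10,-7],[-1,0,0,10,-7],[-1,0,0,10,-7],[-1,0,0,10,-7],[-1,0,0,10,-7],[-1,0,0,0,0]]'; python3 -c "
from h import *; go(86,0,95,90)"
```

```text
clock: 3.08
position: [0.6713, 0.0543, 0.2301]
ee_rot: [-0.003, 0.845, 0.535, 0.003]
contact_force: [0.7, 1.3, 0.6]
width: 0.0001
clock: 3.75
position: [0.6806, 0.0423, 0.1546]
ee_rot: [0.002, 0.539, 0.842, 0.003]
contact_force: [-0.5, -0.1, -0.4]
width: 0.0003
t 3.75 pos [680.6  42.3 154.6] yaw 114.7 zt [ 0.007  0.004 -1.   ] F [-0.5 -0.1 -0.4] w 0.3
target [654.6  65.1  95. ] tool shift mm [ 31.5 -14.6  59.5]
turn deg (tool z) 2.1
```

```bash
python3 -m inch '[[-1,15,-7,25,1],[-1,14,-6,25,1],[-1,0,0,8,0],[-1,0,0,0,0]]'
python3 - <<'E'
from h import *
from rig import eyes
go(86,0,95,90)
s,R=st()
a=eyes.get_image("top"); b=eyes.get_image("scene")
for p,c,n in((a,(265,130,345,210),"o3"),(b,(275,170,355,270),"o4")):
    overlay(p,Q,c,7,f"pics/{n}.png")
    im=cv2.imread(f"pics/{n}.png")
    C=[s["position"]+R@np.array(o)/1000 for o in((0,0,0),(15,0,0),(-15,0,0),(0,11,0),(0,-11,0))]
    for u in (proj(C,p)-c[:2]+.5)*7: cv2.circle(im,tuple(int(v) for v in u),3,(0,255,0),-1)
    cv2.imwrite(f"pics/{n}.png",im)
E
```

```text
clock: 4.08
position: [0.6597, 0.0632, 0.0971]
ee_rot: [0.004, 0.559, 0.829, 0.005]
contact_force: [0.1, 0.5, -0.4]
width: 0.0002
t 4.08 pos [659.7  63.2  97.1] yaw 112.0 zt [ 0.013  0.003 -1.   ] F [ 0.1  0.5 -0.4] w 0.2
target [654.6  65.1  95. ] tool shift mm [ 3.6 -4.   2. ]
turn deg (tool z) -0.6
t 4.08 pos [659.7  63.2  97.1] yaw 112.0 zt [ 0.013  0.003 -1.   ] F [ 0.1  0.5 -0.4] w 0.2
```

View pics/o4.png

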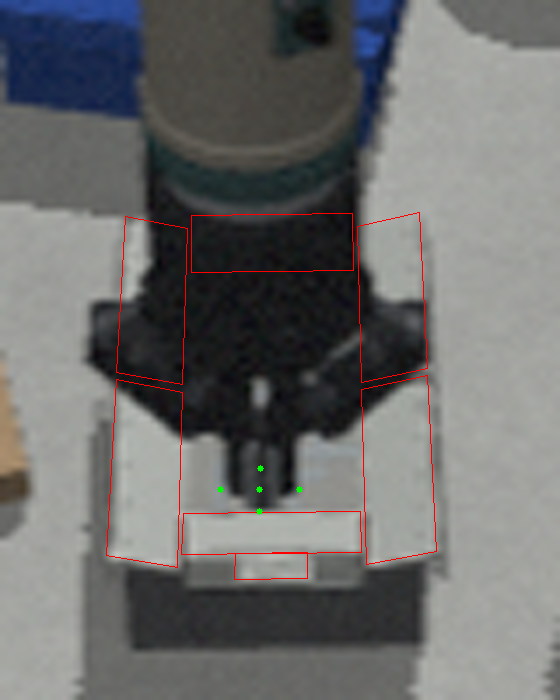

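View pics/o3.png

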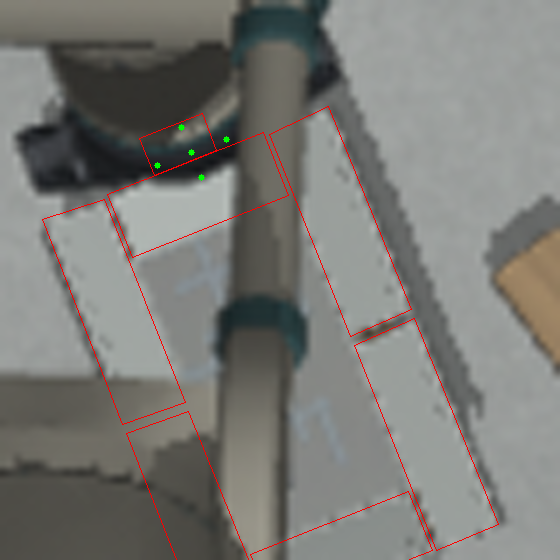

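```bash
python3 -m inch '[[-1,3.6,-4,10,-0.6],[-1,0,0,10,0],[-1,0,0,6,0],[-1,0,0,3,0],[-1,0,0,0,0]]'; python3 -c "
from h import *; go(86,0,56,90)"
```

```text
clock: 4.6
position: [0.6648, 0.0627, 0.0754]
ee_rot: [0.013, 0.556, 0.831, 0.009]
contact_force: [-0.4, 0.3, -0.8]
width: -0.0005
t 4.6 pos [664.8  62.7  75.4] yaw 112.4 zt [ 0.031  0.002 -1.   ] F [-0.4  0.3 -0.8] w -0.5
target [654.6  65.1  56. ] tool shift mm [ 6.3 -9.1 19.1]
turn deg (tool z) -0.2
```

```bash
python3 -m inch '[[-1,0,0,0,0],[-1,0,0,0,0]]'; python3 -m inch '[[-1,6,-9,0,0]]';python3 -m inch '[[-1,0,0,0,0]]'; python3 -c "
from h import *; go(86,0,56,90)
from rig import manip; s=manip.get_state(); print(s['qd'],s['qpos'])"
```

```text
clock: 4.77
position: [0.6659, 0.0622, 0.0761]
ee_rot: [0.013, 0.557, 0.831, 0.01]
contact_force: [-0.2, -0.5, 0.0]
width: 0.0002
clock: 4.85
position: [0.6577, 0.0638, 0.0763]
ee_rot: [0.015, 0.557, 0.83, 0.011]
contact_force: [0.3, 0.4, -0.5]
width: -0.0002
clock: 4.93
position: [0.6552, 0.0642, 0.0762]
ee_rot: [0.013, 0.557, 0.83, 0.01]
contact_force: [0.0, 0.1, -0.5]
width: 0.0002
t 4.93 pos [655.2  64.2  76.2] yaw 112.3 zt [ 0.033  0.002 -0.999] F [ 0.   0.1 -0.5] w 0.2
target [654.6  65.1  56. ] tool shift mm [ 1.3 -0.8 20.2]
turn deg (tool z) -0.3
[-0.00892694  0.01683321 -0.05323166 -0.00833841 -0.03827401 -0.00191114] [-0.00900173  0.49416752  1.56434035  0.00212822  1.04962482 -1.97009621]
```

```bash
python3 -m inch '[[-1,1,-1,4,0],[-1,0,0,4,0],[-1,0,0,3,0],[-1,0,0,0,0]]'; python3 -c "
from h import *; go(86,0,56,90)"
```

```text
clock: 5.27
position: [0.6535, 0.0652, 0.0651]
ee_rot: [0.014, 0.557, 0.831, 0.01]
contact_force: [-0.4, -0.7, -0.7]
width: 0.0002
t 5.27 pos [653.5  65.2  65.1] yaw 112.3 zt [ 0.035  0.002 -0.999] F [-0.4 -0.7 -0.7] w 0.2
target [654.6  65.1  56. ] tool shift mm [-0.4  0.7  9.1]
turn deg (tool z) -0.3
```

```bash
for i in 1; do python3 -m inch '[[-1,0,0,2,0],[-1,0,0,2,0],[-1,0,0,1,0]]'; python3 -c "
from h import *; go(86,0,56,90)"; done
```

```text
clock: 5.52
position: [0.6546, 0.0655, 0.0612]
ee_rot: [0.015, 0.557, 0.831, 0.011]
contact_force: [-1.1, 0.3, 4.7]
width: -0.0002
t 5.52 pos [654.6  65.5  61.2] yaw 112.3 zt [ 0.037  0.002 -0.999] F [-1.1  0.3  4.7] w -0.2
target [654.6  65.1  56. ] tool shift mm [-0.4 -0.4  5.2]
turn deg (tool z) -0.3
```

```bash
python3 -m inch '[[-1,0,0,2,0],[-1,0,0,2,0]]'; python3 -c "
from h import *; go(86,0,56,90)"
```

```text
clock: 5.68
position: [0.6553, 0.0657, 0.0578]
ee_rot: [0.015, 0.557, 0.83, 0.012]
contact_force: [-0.5, -0.6, -0.2]
width: 0.0002
t 5.68 pos [655.3  65.7  57.8] yaw 112.3 zt [ 0.038  0.002 -0.999] F [-0.5 -0.6 -0.2] w 0.2
target [654.6  65.1  56. ] tool shift mm [-0.3 -0.9  1.7]
turn deg (tool z) -0.3
```

```bash
python3 -m inch '[[-1,0,0,2,0],[-1,0,0,1,0]]'; python3 -c "
from h import *; go(86,0,56,90)"
```

```text
clock: 5.85
position: [0.6555, 0.0656, 0.056]
ee_rot: [0.015, 0.557, 0.831, 0.012]
contact_force: [-4.5, 0.3, 13.1]
width: -0.0
t 5.85 pos [655.5  65.6  56. ] yaw 112.3 zt [ 0.039  0.002 -0.999] F [-4.5  0.3 13.1] w -0.0
target [654.6  65.1  56. ] tool shift mm [-0.2 -1.  -0.1]
turn deg (tool z) -0.3
```

At z = 56.0 mm the force is 13 N against a firm stop, so the tab section has clicked. I'll lift, move to left_tab and turn.

```bash
python3 -m inch '[[-1,0,0,-6,0],[-1,0,0,-12,0],[-1,0,0,-12,0],[-1,0,0,0,7],[-1,0,0,0,7],[-1,0,0,0,7],[-1,0,0,0,7],[-1,0,0,0,7],[-1,0,0,0,7],[-1,0,0,0,7],[-1,0,0,0,7],[-1,0,0,0,7],[-1,0,0,0,7],[-1,0,0,0,7],[-1,0,0,0,7],[-1,0,0,0,6],[-1,0,0,0,0]]'
python3 - <<'E'
from h import *; go(48,56,76,0)
from rig import eyes
a=eyes.get_image("top"); b=eyes.get_image("scene")
overlay(a,Q,(255,120,355,220),5,"pics/o5.png"); overlay(b,Q,(265,170,365,270),5,"pics/o6.png")
E
```

```text
clock: 7.27
position: [0.6572, 0.064, 0.0933]
ee_rot: [0.004, 0.985, 0.172, 0.022]
contact_force: [-0.1, -0.2, -0.5]
width: -0.0
t 7.27 pos [657.2  64.   93.3] yaw 19.8 zt [ 0.044  0.    -0.999] F [-0.1 -0.2 -0.5] w -0.0
target [598.  102.1  76. ] tool shift mm [-43.5 -56.2  14.7]
turn deg (tool z) -2.8
```

View pics/o6.png

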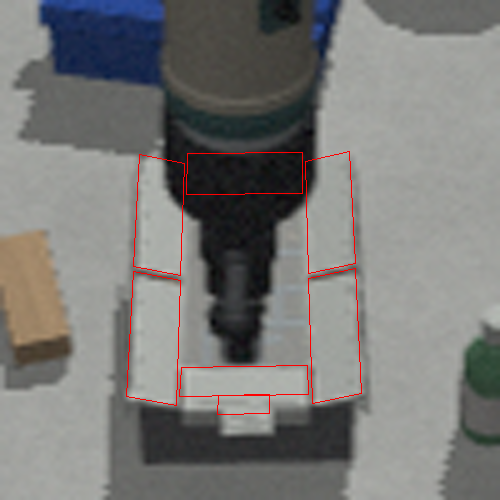

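View pics/o5.png

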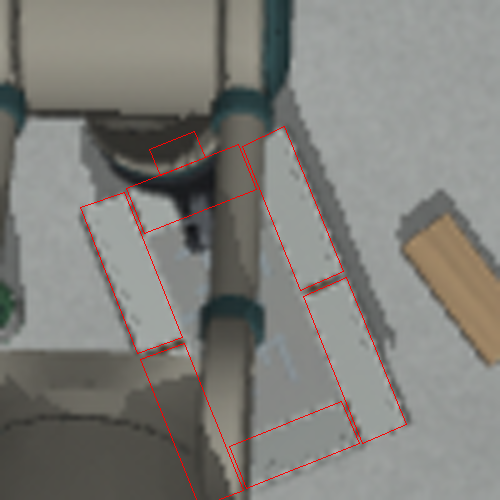

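The scene view shows the tab section level now, with the tab down at (245,425), and the box still in place. On to left_tab.

```bash
python3 -m inch '[[-1,-14.5,-18.7,2,-1],[-1,-14.5,-18.7,2,-1],[-1,-14.5,-18.7,2,-0.8],[-1,0,0,0,0],[-1,0,0,0,0]]'; python3 -c "
from h import *; go(48,56,70,0)"
```

```text
clock: 7.78
position: [0.5962, 0.1008, 0.0846]
ee_rot: [0.005, 0.979, 0.205, 0.023]
contact_force: [0.0, -0.4, -0.6]
width: -0.0
t 7.78 pos [596.2 100.8  84.6] yaw 23.6 zt [ 0.047 -0.001 -0.999] F [ 0.  -0.4 -0.6] w -0.0
target [598.  102.1  70. ] tool shift mm [ 1.5 -0.9 14.7]
turn deg (tool z) 1.0
```

```bash
python3 -m inch '[[-1,1.5,-1,4,1],[-1,0,0,5,0],[-1,0,0,4,0],[-1,0,0,3,0],[-1,0,0,2,0],[-1,0,0,2,0],[-1,0,0,2,0]]'; python3 -c "
from h import *; go(48,56,56,0)"
```

```text
clock: 8.37
position: [0.6022, 0.1015, 0.0617]
ee_rot: [0.005, 0.98, 0.196, 0.025]
contact_force: [-3.5, 2.5, 8.0]
width: -0.0001
t 8.37 pos [602.2 101.5  61.7] yaw 22.6 zt [ 0.05   0.    -0.999] F [-3.5  2.5  8. ] w -0.1
target [598.  102.1  56. ] tool shift mm [-3.9 -2.4  5.5]
turn deg (tool z) 0.0
```

```bash
python3 -m inch '[[-1,0,0,2,0],[-1,0,0,2,0]]'; python3 -c "
from h import *; go(48,56,56,0)"
```

```text
clock: 8.53
position: [0.6022, 0.1019, 0.0583]
ee_rot: [0.004, 0.98, 0.195, 0.025]
contact_force: [0.3, -0.3, -0.3]
width: -0.0
t 8.53 pos [602.2 101.9  58.3] yaw 22.6 zt [ 0.05   0.001 -0.999] F [ 0.3 -0.3 -0.3] w -0.0
target [598.  102.1  56. ] tool shift mm [-3.9 -1.9  2.1]
turn deg (tool z) -0.0
```

```bash
python3 -m inch '[[-1,0,0,2,0],[-1,0,0,1.5,0]]'; python3 -c "
from h import *; st()"; python3 -m inch '[[-1,0,0,-6,0],[-1,0,0,-10,0],[-1,0,0,-4,0],[-1,0,0,0,0]]';  python3 -c "
from h import *; go(-48,56,76,0)"
```

```text
clock: 8.7
position: [0.6027, 0.1018, 0.0558]
ee_rot: [0.004, 0.98, 0.195, 0.025]
contact_force: [-6.0, 0.3, 20.3]
width: -0.0002
t 8.7 pos [602.7 101.8  55.8] yaw 22.6 zt [ 0.05   0.001 -0.999] F [-6.   0.3 20.3] w -0.2
clock: 9.03
position: [0.6023, 0.1013, 0.077]
ee_rot: [0.005, 0.98, 0.195, 0.025]
contact_force: [0.4, -0.3, 0.3]
width: 0.0001
t 9.03 pos [602.3 101.3  77. ] yaw 22.6 zt [ 0.051  0.001 -0.999] F [ 0.4 -0.3  0.3] w 0.1
target [509.4  65.2  76. ] tool shift mm [-99.6  -2.3  -3.8]
turn deg (tool z) -0.0
```

```bash
python3 -m inch '[[-1,-25,-0.5,-2,0],[-1,-25,-0.5,-2,0],[-1,-25,-0.5,-1,0],[-1,-24,-0.5,0,0],[-1,0,0,0,0],[-1,0,0,0,0]]'; python3 -c "
from h import *; go(-48,56,70,0)"
```

```text
clock: 9.53
position: [0.5085, 0.0639, 0.0766]
ee_rot: [0.005, 0.98, 0.196, 0.027]
contact_force: [-0.4, -0.7, 0.4]
width: -0.0001
t 9.53 pos [508.5  63.9  76.6] yaw 22.6 zt [ 0.056  0.001 -0.998] F [-0.4 -0.7  0.4] w -0.1
target [509.4  65.2  70. ] tool shift mm [ 1.  -1.   6.6]
turn deg (tool z) 0.0
```

```bash
python3 -m inch '[[-1,0,-2,4,0],[-1,0,0,4,0],[-1,0,0,3,0],[-1,0,0,2,0],[-1,0,0,2,0]]'; python3 -c "
from h import *; go(-48,56,56,0)"
```

```text
clock: 9.95
position: [0.5111, 0.067, 0.061]
ee_rot: [0.005, 0.98, 0.196, 0.028]
contact_force: [-4.9, 2.9, 7.1]
width: 0.0
t 9.95 pos [511.1  67.   61. ] yaw 22.6 zt [ 0.057  0.002 -0.998] F [-4.9  2.9  7.1] w 0.0
target [509.4  65.2  56. ] tool shift mm [-2.5  0.8  4.9]
turn deg (tool z) 0.0
```

```bash
python3 -m inch '[[-1,0,0,2,0],[-1,0,0,2,0]]'; python3 -c "
from h import *; go(-48,56,56,0)"; python3 -m inch '[[-1,0,0,1.5,0],[-1,0,0,1.5,0]]'; python3 -c "
from h import *; go(-48,56,56,0)"
```

```text
clock: 10.12
position: [0.5117, 0.0677, 0.0564]
ee_rot: [0.004, 0.98, 0.196, 0.028]
contact_force: [0.0, -0.0, 5.3]
width: -0.0002
t 10.12 pos [511.7  67.7  56.4] yaw 22.7 zt [ 0.056  0.002 -0.998] F [ 0.  -0.   5.3] w -0.2
target [509.4  65.2  56. ] tool shift mm [-3.1  1.4  0.2]
turn deg (tool z) 0.1
clock: 10.28
position: [0.5119, 0.0677, 0.0556]
ee_rot: [0.005, 0.98, 0.197, 0.027]
contact_force: [-7.9, -0.4, 24.2]
width: 0.0001
t 10.28 pos [511.9  67.7  55.6] yaw 22.7 zt [ 0.054  0.002 -0.999] F [-7.9 -0.4 24.2] w 0.1
target [509.4  65.2  56. ] tool shift mm [-3.3  1.3 -0.5]
turn deg (tool z) 0.1
```

```bash
python3 -m inch '[[-1,0,0,-6,0],[-1,0,0,-12,0],[-1,0,0,-12,0],[-1,0,0,0,-7],[-1,0,0,0,-7],[-1,0,0,0,-7],[-1,0,0,0,-7],[-1,0,0,0,-7],[-1,0,0,0,-7],[-1,0,0,0,-7],[-1,0,0,0,-7],[-1,0,0,0,-7],[-1,0,0,0,-7],[-1,0,0,0,-7],[-1,0,0,0,-7],[-1,0,0,0,-5],[-1,0,0,0,0]]'
python3 - <<'E'
from h import *; go(-86,0,76,90)
from rig import eyes
a=eyes.get_image("top"); b=eyes.get_image("scene")
overlay(a,Q,(255,120,355,220),5,"pics/o7.png"); overlay(b,Q,(265,170,365,270),5,"pics/o8.png")
E
```

```text
clock: 11.7
position: [0.5208, 0.0677, 0.0846]
ee_rot: [0.028, 0.542, 0.839, 0.018]
contact_force: [-1.0, -0.2, 0.0]
width: 0.0002
t 11.7 pos [520.8  67.7  84.6] yaw 114.2 zt [ 0.066 -0.    -0.998] F [-1.  -0.2  0. ] w 0.2
target [495.8  -1.1  76. ] tool shift mm [-52.2 -51.5   6.9]
turn deg (tool z) 1.6
```

View pics/o7.png

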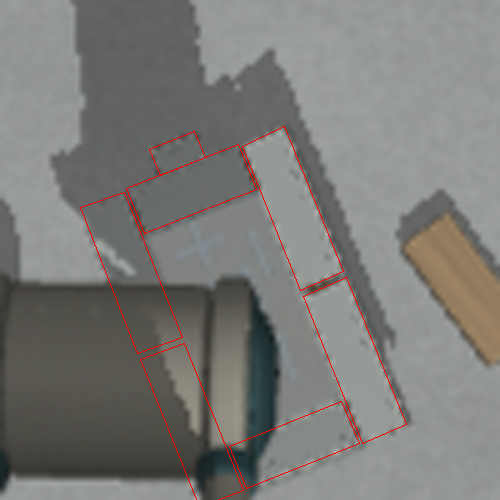

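View pics/o8.png

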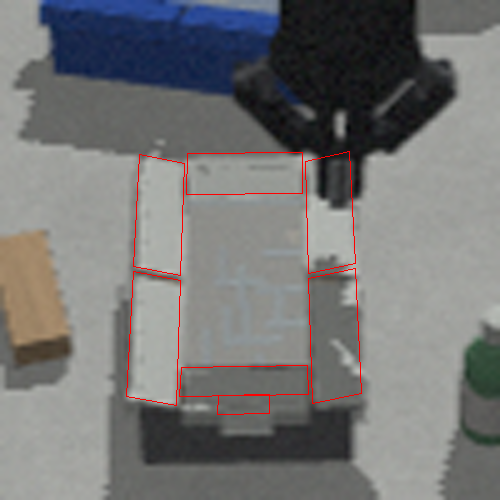

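```bash
python3 -c "
from h import *; go(-81,0,76,90)"; python3 -m inch '[[-1,-17,-19,0,0.5],[-1,-17,-19,0,0.5],[-1,-17,-19,0,0.6],[-1,0,0,0,0],[-1,0,0,0,0]]'; python3 -c "
from h import *; go(-81,0,70,90)"
```

```text
t 11.8 pos [520.7  67.7  84.6] yaw 114.0 zt [ 0.066 -0.    -0.998] F [-0.   0.1  0.5] w -0.1
target [500.4   0.9  76. ] tool shift mm [-52.6 -46.2   7.3]
turn deg (tool z) 1.4
clock: 12.22
position: [0.4899, -0.0033, 0.082]
ee_rot: [0.028, 0.56, 0.828, 0.019]
contact_force: [0.9, -0.0, 0.4]
width: -0.0001
t 12.22 pos [489.9  -3.3  82. ] yaw 111.9 zt [ 0.069 -0.    -0.998] F [ 0.9 -0.   0.4] w -0.1
target [500.4   0.9  70. ] tool shift mm [ 0.2 10.5 12.7]
turn deg (tool z) -0.7
```

```bash
python3 -m inch '[[-1,0,8,0,-0.7],[-1,0,0,0,0],[-1,0,0,4,0],[-1,0,0,4,0],[-1,0,0,3,0],[-1,0,0,3,0]]'; python3 -c "
from h import *; go(-81,0,56,90)"
```

```text
clock: 12.72
position: [0.5023, 0.0025, 0.0682]
ee_rot: [0.03, 0.554, 0.832, 0.02]
contact_force: [0.2, 0.0, 0.2]
width: 0.0001
t 12.72 pos [502.3   2.5  68.2] yaw 112.6 zt [ 0.073  0.001 -0.997] F [0.2 0.  0.2] w 0.1
target [500.4   0.9  56. ] tool shift mm [-0.5 -3.2 12. ]
turn deg (tool z) 0.0
```

```bash
python3 -m inch '[[-1,0,-4.5,2,0],[-1,0,0,2,0],[-1,0,0,2,0],[-1,0,0,2,0]]'; python3 -c "
from h import *; go(-81,0,56,90)"
```

```text
clock: 13.05
position: [0.4968, 0.0009, 0.0591]
ee_rot: [0.029, 0.553, 0.832, 0.019]
contact_force: [-1.2, 1.0, 0.9]
width: -0.0001
t 13.05 pos [496.8   0.9  59.1] yaw 112.7 zt [ 0.069 -0.    -0.998] F [-1.2  1.   0.9] w -0.1
target [500.4   0.9  56. ] tool shift mm [-1.4  3.1  3.4]
turn deg (tool z) 0.1
```

```bash
python3 -m inch '[[-1,0,0,2,0],[-1,0,0,1.5,0]]'; python3 -c "
from h import *; go(-81,0,56,90)"
```

```text
clock: 13.22
position: [0.4969, 0.0009, 0.0558]
ee_rot: [0.029, 0.553, 0.832, 0.019]
contact_force: [-4.9, 0.6, 18.5]
width: -0.0001
t 13.22 pos [496.9   0.9  55.8] yaw 112.7 zt [ 0.069 -0.    -0.998] F [-4.9  0.6 18.5] w -0.1
target [500.4   0.9  56. ] tool shift mm [-1.4  3.2  0.1]
turn deg (tool z) 0.1
```

```bash
python3 -m inch '[[-1,0,0,-6,0],[-1,0,0,-12,0],[-1,0,0,-12,0],[-1,0,0,0,7],[-1,0,0,0,7],[-1,0,0,0,7],[-1,0,0,0,7],[-1,0,0,0,7],[-1,0,0,0,7],[-1,0,0,0,7],[-1,0,0,0,7],[-1,0,0,0,7],[-1,0,0,0,7],[-1,0,0,0,7],[-1,0,0,0,7],[-1,0,0,0,4],[-1,0,0,0,0]]'
python3 - <<'E'
from h import *; go(-48,-55,76,0)
from rig import eyes
a=eyes.get_image("top"); b=eyes.get_image("scene")
overlay(a,Q,(255,120,355,220),5,"pics/o9.png"); overlay(b,Q,(265,170,365,270),5,"pics/o10.png")
E
```

```text
clock: 14.63
position: [0.4944, 0.0013, 0.0864]
ee_rot: [0.006, 0.981, 0.193, 0.035]
contact_force: [0.0, 0.9, 0.3]
width: 0.0
t 14.63 pos [494.4   1.3  86.4] yaw 22.3 zt [ 0.071  0.002 -0.997] F [0.  0.9 0.3] w 0.0
target [552.  -37.2  76. ] tool shift mm [37.9 57.1 14.4]
turn deg (tool z) -0.3
```

View pics/o9.png

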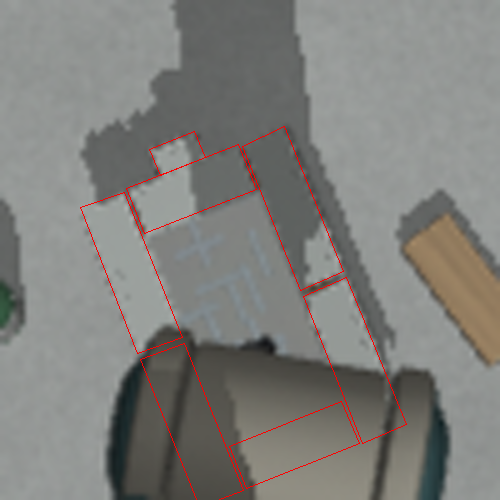

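View pics/o10.png

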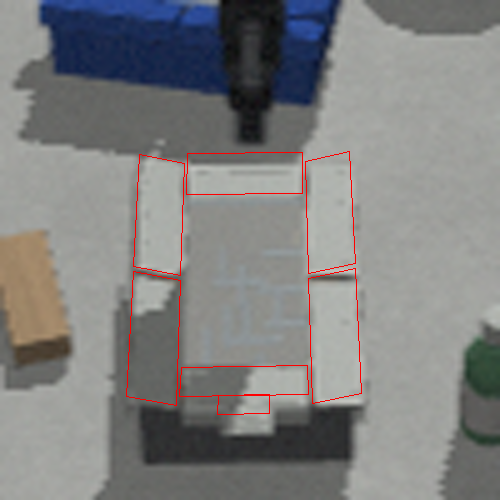

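```bash
python3 -m inch '[[-1,12.5,19,0,0],[-1,12.5,19,1,0],[-1,12.5,19,1,0],[-1,0,0,0,0],[-1,0,0,0,0]]'; python3 -c "
from h import *; go(-48,-55,70,0)"
```

```text
clock: 15.15
position: [0.5513, -0.0376, 0.0877]
ee_rot: [0.006, 0.979, 0.199, 0.034]
contact_force: [-0.6, -0.4, -1.4]
width: -0.0004
t 15.15 pos [551.3 -37.6  87.7] yaw 23.1 zt [ 0.069  0.003 -0.998] F [-0.6 -0.4 -1.4] w -0.4
target [552.  -37.2  70. ] tool shift mm [-0.3 -0.5 17.7]
turn deg (tool z) 0.5
```

```bash
python3 -m inch '[[-1,0,-1,5,0.5],[-1,0,0,5,0],[-1,0,0,4,0],[-1,0,0,4,0],[-1,0,0,3,0],[-1,0,0,2,0]]'; python3 -c "
from h import *; go(-48,-55,56,0)"
```

```text
clock: 15.65
position: [0.5487, -0.0345, 0.0619]
ee_rot: [0.005, 0.98, 0.196, 0.032]
contact_force: [-0.3, -1.4, 6.6]
width: -0.0003
t 15.65 pos [548.7 -34.5  61.9] yaw 22.7 zt [ 0.065  0.004 -0.998] F [-0.3 -1.4  6.6] w -0.3
target [552.  -37.2  56. ] tool shift mm [1.6 3.7 6.1]
turn deg (tool z) 0.1
```

```bash
python3 -m inch '[[-1,0,0,2,0],[-1,0,0,2,0]]'; python3 -c "
from h import *; go(-48,-55,56,0)"; python3 -m inch '[[-1,0,0,2,0],[-1,0,0,1,0]]'; python3 -c "
from h import *; go(-48,-55,56,0)"
```

```text
clock: 15.82
position: [0.5493, -0.0354, 0.059]
ee_rot: [0.006, 0.98, 0.197, 0.033]
contact_force: [-2.0, -1.0, 3.9]
width: 0.0
t 15.82 pos [549.3 -35.4  59. ] yaw 22.8 zt [ 0.066  0.001 -0.998] F [-2.  -1.   3.9] w 0.0
target [552.  -37.2  56. ] tool shift mm [1.6 2.7 3.2]
turn deg (tool z) 0.2
clock: 15.98
position: [0.5495, -0.0355, 0.0563]
ee_rot: [0.006, 0.98, 0.198, 0.033]
contact_force: [-0.5, 0.4, 5.4]
width: 0.0002
t 15.98 pos [549.5 -35.5  56.3] yaw 22.9 zt [ 0.067  0.001 -0.998] F [-0.5  0.4  5.4] w 0.2
target [552.  -37.2  56. ] tool shift mm [1.6 2.6 0.5]
turn deg (tool z) 0.3
```

```bash
python3 -m inch '[[-1,0,0,1.5,0]]'; python3 -c "
from h import *; st()";  python3 -m inch '[[-1,0,0,-6,0],[-1,0,0,-12,0],[-1,0,0,-8,0],[-1,0,0,0,0]]'; python3 -c "
from h import *; go(48,-55,80,0)"
```

```text
clock: 16.07
position: [0.5496, -0.0355, 0.0559]
ee_rot: [0.006, 0.98, 0.198, 0.033]
contact_force: [-6.8, -0.4, 23.6]
width: -0.0001
t 16.07 pos [549.6 -35.5  55.9] yaw 22.9 zt [ 0.067  0.    -0.998] F [-6.8 -0.4 23.6] w -0.1
clock: 16.4
position: [0.5475, -0.0348, 0.0826]
ee_rot: [0.006, 0.98, 0.198, 0.033]
contact_force: [0.2, -0.3, -0.9]
width: 0.0003
t 16.4 pos [547.5 -34.8  82.6] yaw 22.9 zt [ 0.067  0.001 -0.998] F [ 0.2 -0.3 -0.9] w 0.3
target [ 6.407e+02 -3.000e-01  8.000e+01] tool shift mm [98.9  4.2  8.8]
turn deg (tool z) 0.3
```

```bash
python3 -m inch '[[-1,25,1.5,1,0],[-1,25,1.5,1,0],[-1,25,1.5,1,0],[-1,22,1,1,0],[-1,0,0,0,0],[-1,0,0,0,0]]'; python3 -c "
from h import *; go(48,-56,70,0)"
```

```text
clock: 16.9
position: [0.6404, -0.0002, 0.0824]
ee_rot: [0.005, 0.98, 0.197, 0.031]
contact_force: [-0.7, -0.0, 0.0]
width: 0.0
t 16.9 pos [ 6.404e+02 -2.000e-01  8.240e+01] yaw 22.8 zt [ 0.064  0.003 -0.998] F [-0.7 -0.   0. ] w 0.0
target [641.   -1.2  70. ] tool shift mm [-0.5  0.9 12.4]
turn deg (tool z) 0.2
```

```bash
python3 -m inch '[[-1,0,1,5,0.2],[-1,0,0,4,0],[-1,0,0,4,0],[-1,0,0,3,0],[-1,0,0,2,0]]'; python3 -c "
from h import *; go(48,-56,56,0)"
```

```text
clock: 17.32
position: [0.6389, -0.002, 0.0622]
ee_rot: [0.005, 0.98, 0.195, 0.03]
contact_force: [0.1, -0.3, 6.9]
width: -0.0002
t 17.32 pos [638.9  -2.   62.2] yaw 22.5 zt [ 0.061  0.002 -0.998] F [ 0.1 -0.3  6.9] w -0.2
target [641.   -1.2  56. ] tool shift mm [ 1.9 -0.   6.3]
turn deg (tool z) -0.1
```

```bash
python3 -m inch '[[-1,0,0,2,0],[-1,0,0,2,0]]'; python3 -c "
from h import *; go(48,-56,56,0)"
```

```text
clock: 17.48
position: [0.6393, -0.0028, 0.0593]
ee_rot: [0.005, 0.98, 0.195, 0.031]
contact_force: [-0.3, -0.4, 1.4]
width: -0.0002
t 17.48 pos [639.3  -2.8  59.3] yaw 22.5 zt [ 0.063  0.002 -0.998] F [-0.3 -0.4  1.4] w -0.2
target [641.   -1.2  56. ] tool shift mm [ 2.  -0.8  3.5]
turn deg (tool z) -0.1
```

```bash
python3 -m inch '[[-1,0,0,2,0],[-1,0,0,1.5,0],[-1,0,0,1,0]]'; python3 -c "
from h import *; st()"
```

```text
clock: 17.73
position: [0.6391, -0.0031, 0.0561]
ee_rot: [0.005, 0.98, 0.194, 0.032]
contact_force: [-3.9, 0.5, 11.1]
width: 0.0001
t 17.73 pos [639.1  -3.1  56.1] yaw 22.4 zt [ 0.064  0.002 -0.998] F [-3.9  0.5 11.1] w 0.1
```

```bash
python3 -m inch '[[-1,0,0,1.2,0]]'; python3 -m inch '[[-1,0,0,-6,0],[-1,0,0,-15,0],[-1,0,0,-30,0],[-1,0,0,-35,0],[-1,0,0,-35,0],[-1,0,0,-35,0],[-1,-15,-37,0,0],[-1,-15,-37,0,0],[-1,-15,-37,0,0],[-1,-15,-37,0,0],[-1,-15,-37,0,0],[-1,-15,-37,0,0],[-1,-15,-37,0,0],[-1,-15,-37,0,0],[-1,-15,-37,0,0],[-1,-15,-37,0,0],[-1,-15,-37,0,0],[-1,-15,-37,0,0],[-1,0,0,0,0]]'
python3 - <<'E'
from h import *; st()
from rig import eyes
import numpy as np
a=eyes.get_image("top"); b=eyes.get_image("scene")
cv2.imwrite("pics/top1.png",a["frame"][:,:,::-1])
import h
h.quads0=h.quads
def shut():
    o=[]
    for sx,sy in((1,1),(-1,1),(-1,-1),(1,-1)): o.append([(2*sx,37*sy,56),(94*sx,37*sy,56),(94*sx,65*sy,56),(2*sx,65*sy,56)])
    for sx in(1,-1): o.append([(67*sx,35,56),(67*sx,-35,56),(95*sx,-35,56),(95*sx,35,56)])
    return np.array(o)/1000
h.quads=shut
overlay(a,Q,(255,120,355,240),5,"pics/o11.png"); overlay(b,Q,(265,170,365,290),5,"pics/o12b.png")
cv2.imwrite("pics/f.png",np.hstack([cv2.resize(a["frame"][120:240,255:335,::-1],None,fx=5,fy=5),cv2.resize(b["frame"][170:290,275:355,::-1],None,fx=5,fy=5)]))
cv2.imwrite("pics/g.png",np.hstack([cv2.imread("pics/o11.png")[:,:400],cv2.imread("pics/o12b.png")[:,50:450]]))
E
```

```text
clock: 17.82
position: [0.6391, -0.0031, 0.0561]
ee_rot: [0.005, 0.98, 0.194, 0.032]
contact_force: [-2.7, 0.6, 9.8]
width: 0.0002
clock: 19.4
position: [0.28, 0.3489, 0.1958]
ee_rot: [0.003, 0.982, 0.189, 0.032]
contact_force: [0.0, -0.7, 0.3]
width: 0.0002
t 19.4 pos [280.  348.9 195.8] yaw 21.8 zt [ 0.064  0.005 -0.998] F [ 0.  -0.7  0.3] w 0.2
```

View pics/f.png

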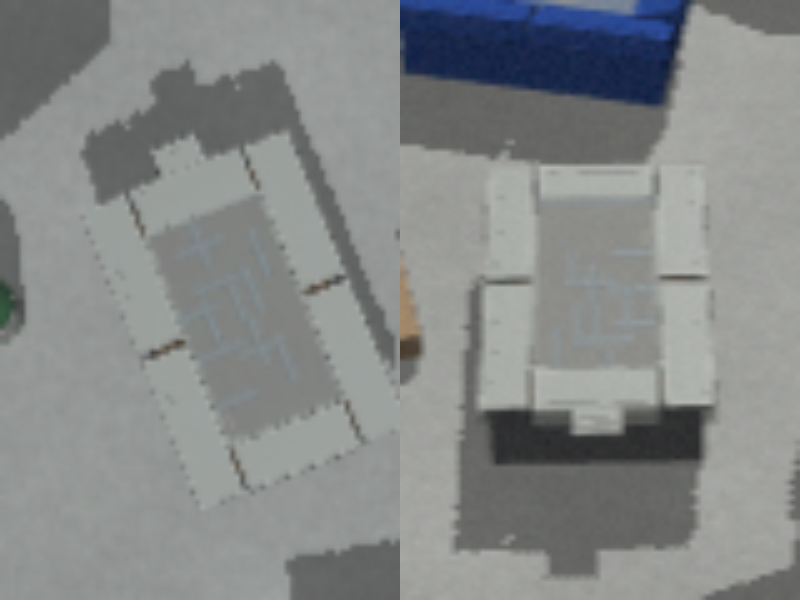

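View pics/g.png

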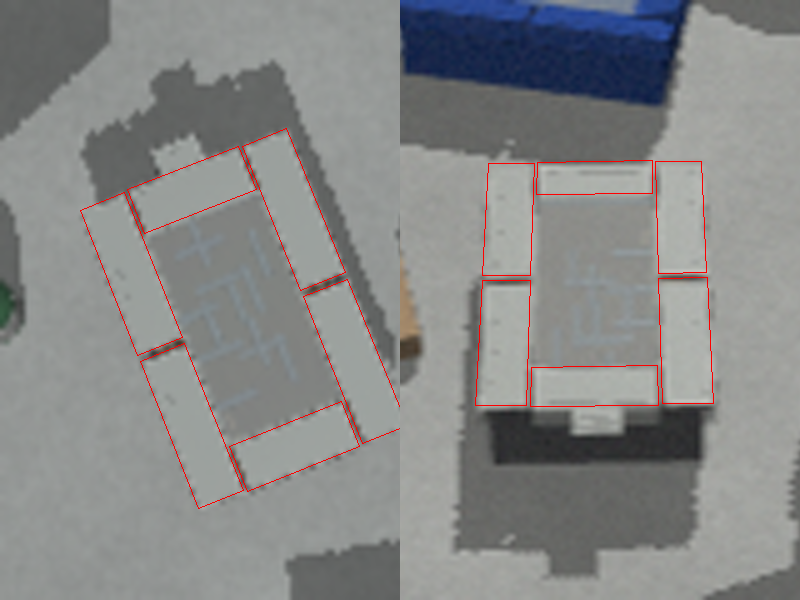

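View pics/top1.png

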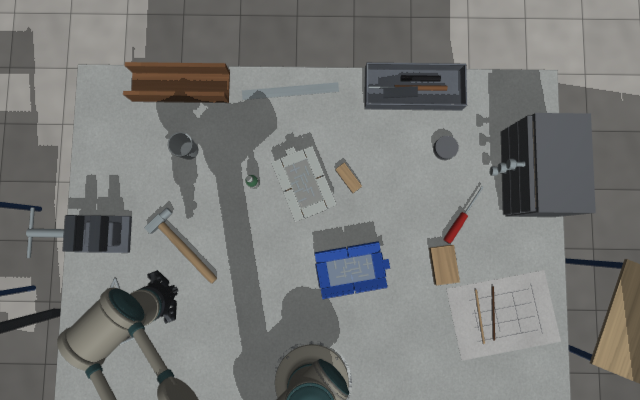

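All six sections are level and match the shut-model outlines in both views. The box and the things around it are where they started, and the arm is clear.

```bash
python3 -c "
from rig import manip
print(manip.sign_off())"
```

```text
the job is handed in; nothing more can be done
None
```

All six rim sections of the grey box are pressed shut, and the job is handed in at about 19.5 s of the 51 s allowed. I pressed the pull-tab section first, then went round: left_tab, left_end, end, right_end, right_tab.

**Clicks:** On each section the force dropped and then rose to 11–24 N against the stop at about 56 mm. Only the end section's click-over went by without my reading the force peak. The last section (right_tab) reached 11 N, and one further press gave 10 N with no more travel.

**Last pictures:** In both views all six sections lie level with the panel and match the outline of the shut lid. The box shows no visible shift, the bystanders look to be where they began, and the gripper touches nothing.

**What disagreed:**
- The two cameras put the box about 8 mm apart at first. I kept mostly to the top view, and every press landed on its section.
- The tool tilted by up to about 4° during the moves, with no sign in the pictures or forces that it mattered.
- The networks often reported points on the blue look-alike box. I ignored those and never touched that box.

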